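# Put a jar of set honey on the warmer and turn the heat up one click

### The arm

A 6-joint arm with a two-finger parallel gripper is mounted at the origin on the work surface. World frame = base frame: x ahead of the robot, y to its left, z up, the work surface at z = 0. Lengths are in m, angles in degrees, forces in N, time in s.
With the tool pointing down it reaches from about 0.4 to 0.825 m from the base axis. Payload 7 kg.
Tool frame: the origin (TCP) lies at the very end of the fingers, on their centre line; the grasp point (between the pads) lies 19 mm behind it; z points along the fingers, y is the line along which they close (so a half turn about z gives the same grasp; the last joint's range is limited). The gripper opens to 88 mm and grips with 3 to 60 N. Pads are 19 mm wide; open, the fingers measure 130 mm over their backs; the gripper's body (78 mm by 193 mm) begins 47 mm behind the grasp point.
Start: joints at [-59.009, 20.546, 0.682, 0, -70.136, -16.507], TCP at [0.169, -0.654, 0.227] pointing down, gripper open.
Joint ranges: [-176.03, 176.03], [-82.01, 121.73], [-58.28, 71.71], [-173.87, 95.51], [-174.79, -0.11], [-173.66, 173.66]. Speed limits (degrees/s): [136.94, 136.94, 172.46, 180, 180, 180].

### API

Orientations are given as [roll, pitch, yaw] about the fixed x, y, z axes, in that order (R = Rz(yaw) Ry(pitch) Rx(roll)).
In Python, from plant import get_state, capture, close_job, regions_of gives the robot as it stands.
- The arm moves only by the tool jog_arm, never from a script. Its argument "moves" is a list of rows, each a list of 3 entries, a list of its own where there are three numbers: the shift along the tool's x, y, z in cm, then the turn about the tool's z in degrees, then the finger opening in cm, from 0 to 8.76. A call has 1 to 12 rows; each row shifts and turns the commanded pose from where the row before left it, along the tool's axes as they then stand; what a row does not reach is not made up. A row lasts 1/8 s, in which the tool goes at most 62.5 mm and 10.7 degrees, less where a joint would pass 70% of its speed; a pose out of reach is approached as far as the arm can. A call is refused whole if a number of a shift passes 6.25 or a number of a turn 10.7, either way. A call with a gripper value outside its range is refused whole. The fingers move at their own pace and stop on an object; "newtons" is the grip in N (left out, the last holds). Time passes only in rows, so rows that do not move let the fingers close. It gives the time, the measured TCP pose, the force, the opening and the grip force at its end, in the units of the state.
- get_state(): the state, without advancing time (a new reading comes with each control period).
- capture(name): name is "scene" or "side" or "wrist"; returns a dict with "pixels" (420x560x3 uint8, blue, green, red), "mtx" (3x3 intrinsics, pixels), "world_from_camera" (4x4, takes a point from camera to world coordinates); the wrist camera has in their place "hand_eye" (4x4, takes a point from camera to tool coordinates, whose origin is the TCP and whose axes are the flange's). Camera axes: x right, y down, z forward; pixel columns grow to the right and rows downward; lengths in m; the calibration is good to about 2 mm. A picture is of the moment at which its call begins: read the wrist's pose just before it. There is no depth.
- close_job(): hands the job in; it is judged then, once.
Trained networks look in a picture, given as the dict that the camera call returned (one of the last four; its "shot" number tells which), for a name from the list of things; names that differ only in an ending like _2 or _b are one class to them, and where a whole thing is asked for, a point or a joint stands for the part that bears it (a point fixed in the world has none). Each returns a list of dicts, best first, with "confidence" (0 to 1); they miss things now and then, are a little off and sometimes report something else, mostly with a low value. They report only what shows in the picture. A call takes as long as a camera call. They do not tell look-alikes from the thing itself.
- regions_of(picture, thing): "pixels" (420x560 bool, what is visible of it) and "pixel" ([column, row] in pixels, amid what is visible of it).
The state is a dict: "time_s": time; "joints": joint angles; "qd": joint speeds; "joint_torque": joint torques, N m; "tcp_pos": TCP position; "eef_rot": TCP orientation; "contact_force": force on the tool from outside, world axes, zero at the start; "moment": the same for the moment, N m; "gripper_width": finger opening in m; "gripper_force": force on a finger pad.
Only numpy, scipy, OpenCV 4.12 (cv2) and the standard library are available. Lean on these libraries where they do the work, as an engineer would, in place of code of your own. Each camera call takes 0.05 s, during which the arm holds its last target. There are 200 camera calls.

### The job

Put the jar of set honey on to warm with your fingertips alone, picking up and pinching nothing: gently push the pale jar with the green lid across the jar warmer's plate until it stands inside the empty white ring, and roll the knurled thermostat wheel on the warmer's control pod up by one click, its top moving towards the back rail, so that it rests in the very next setting. Leave the other jars and the spoon cup where they stand.

Things in the scene. Friction and masses are not known exactly. Their poses are not given: they have to be found in the camera images.
- warmer: Jar warmer, fixed: low steel hot plate with a black glass field, back rail (at x +122 mm, top 80 mm up) and dark control pod at its right end. Origin: centre of its underside; x to its back (away from the robot at yaw 0), y to its left, z up. Flat plate top, all flush, 50 mm above the table, x -130 to 130, y -125 to 220 mm. Pod: y -225 to -125 mm, top 72 mm above the table.
- free_ring (a point): Centre of the empty white ring printed on the black glass (ring 100 mm outside diameter), at plate height, warmer frame (0, 50, 50) mm. The other ring, centred at (0, -62, 50) mm, already has a jar in it.
- set_jar: The jar to push: pale cream set honey, green lid, white label; 72 mm in diameter, 66 mm tall, straight-sided, 0.3 to 0.5 kg; starts on the bare steel left end of the warmer's plate. Friction on the plate about 0.6: slides at some 2 to 4 N. Origin: centre of its underside, z up.
- wheel_top (a point): Fixed point at the very top of the thermostat wheel: (-30, -172, 84) mm in the warmer's frame. Black knurled thumbwheel, 54 mm diameter, 18 mm wide, standing 12 mm out of the pod's top; axle along the warmer's y, 27 mm below this point. Black cheeks along both its sides end 5 mm below its top; each bears a white index line level with this point.
- wheel (a joint): Wheel angle, rad; grows as the wheel's top rolls towards the warmer's +x (back rail). Clicks into four settings at 0, 0.42, 0.84, 1.26 (11.3 mm of rim apart), stops just beyond the ends. In these the white, yellow, orange, red bar on the rim is at the index line. Starts in the first or second. Let go, it always snaps to the nearest setting.
- wheel_mark (a point): Point on the wheel's rim at its white bar; turns with the wheel, on top at 0 rad. A sprung ball makes the clicks: it holds the wheel with up to 0.06 N m (2 to 3 N at the rim), resists to half-way and then pulls the wheel on. Friction of rim and fingertip is at least 0.5: pressing down with about 6 to 10 N while moving along drives it.
- warm_jar: Jar of amber honey, gold lid, in the other ring of the warmer, 72 mm in diameter, 66 mm tall, straight-sided; loose, must stay where it stands. Origin: centre of its underside, z up.
- small_jar: Small jar of dark honey, red lid, on the table left of the warmer, 52 mm in diameter, 58 mm tall, straight-sided; loose, must stay where it stands. Origin: centre of its underside, z up.
- gold_jar: Jar of light honey, yellow lid, on the table left of the warmer, 62 mm in diameter, 74 mm tall, straight-sided; loose, must stay where it stands. Origin: centre of its underside, z up.
- tall_jar: Tall jar of amber honey, white lid and label, on the table behind the warmer, 80 mm in diameter, 120 mm tall, straight-sided; loose, must stay where it stands. Origin: centre of its underside, z up.
- dark_jar: Tall jar of dark honey, white lid, on the table behind the warmer, 80 mm in diameter, 120 mm tall, straight-sided; loose, must stay where it stands. Origin: centre of its underside, z up.
- spoon_cup: Yellow plastic cup of white tasting spoons, 68 mm wide at its rim, 88 mm tall, spoon ends up to 136 mm; loose, stands on the table right of the control pod and must stay there. Origin: centre of its underside, z up.
There are look-alikes about, which are no part of the job. There is more than one size of the set_jar; the job needs the smallest.

How it is judged:
By the outcome, as a careful person would: the job done as asked, in the order asked, and still so for the second after the job is handed in, with the robot touching nothing.
It also fails if it takes over 51 s, if anything falls off the work surface, if the arm or the gripper's body presses on something with over 40 N, if the wrist force passes 120 N, or if a joint passes its speed limit or range.

## Working session

There is one attempt and no reset: what is moved stays moved. The work goes in short steps, Python scripts to look and compute and a tool call to move; the robot and the scene stay as the last step left them, time stands still between calls to the robot, and variables do not carry over. Pictures are saved under pics/ and viewed, at most 10 in all, crops included, and the job is handed in when it is done.

Besides the shell and the picture viewer there is one more tool, called after "Call:" in YAML: its name, and indented under it one key for each argument. jog_arm: Moves the arm, as the interface text tells. Its arguments: {"type":"object","properties":{"moves":{"type":"array"},"newtons":{"type":"number"}},"required":["moves"]}

```bash
mkdir -p pics; cat > h.py <<'E'
import numpy as np, cv2
from plant import *
def ray(c,px):
    K=c["mtx"];T=np.array(c["world_from_camera"])
    d=T[:3,:3]@np.linalg.inv(K)@np.array([px[0],px[1],1.]);return T[:3,3],d
def at(c,px,z):
    o,d=ray(c,px);return o+d*(z-o[2])/d[2]
def proj(c,p):
    T=np.linalg.inv(np.array(c["world_from_camera"]));q=np.array(c["mtx"])@(T[:3,:3]@np.array(p)+T[:3,3]);return q[:2]/q[2]
E
python3 - <<'E'
from h import *
for n in("scene","side"):
    c=capture(n);cv2.imwrite(f"pics/{n}1.png",c["pixels"]);print(n,np.round(c["world_from_camera"],3).tolist())
    for t in("set_jar","warm_jar","wheel","warmer","spoon_cup"):
        print(t,[(round(r["confidence"],2),np.round(r["pixel"]).tolist(),int(r["pixels"].sum())) for r in regions_of(c,t)])
s=get_state();print(s["time_s"],s["tcp_pos"],s["eef_rot"],s["contact_force"])
E
```

```text
scene [[0.326, 0.649, -0.688, 1.297], [0.945, -0.221, 0.239, -0.206], [0.003, -0.728, -0.685, 0.834], [0.0, 0.0, 0.0, 1.0]]
set_jar [(0.77, [307.0, 148.0], 1574), (0.65, [296.0, 204.0], 1185), (0.62, [361.0, 148.0], 1605), (0.25, [212.0, 245.0], 17169)]
warm_jar [(0.8, [191.0, 226.0], 1314), (0.37, [348.0, 192.0], 618)]
wheel [(0.56, [132.0, 226.0], 130)]
warmer [(0.59, [213.0, 242.0], 17547)]
spoon_cup [(0.62, [71.0, 228.0], 1621)]
side [[-0.791, -0.459, 0.404, -0.009], [-0.612, 0.579, -0.539, 0.8], [0.013, -0.673, -0.739, 1.126], [0.0, 0.0, 0.0, 1.0]]
set_jar [(0.95, [273.0, 235.0], 848), (0.79, [319.0, 328.0], 1795), (0.79, [268.0, 349.0], 1936)]
warm_jar [(0.89, [325.0, 189.0], 750)]
wheel []
warmer [(0.56, [309.0, 216.0], 12002)]
spoon_cup [(0.77, [396.0, 162.0], 679), (0.5, [276.0, 160.0], 1073)]
0.6 [ 0.16882294 -0.6535008   0.22658336] [ 1.79999840e+02  8.21905819e-04 -1.65515320e+02] [-0.0754078   0.71910967 -0.30926261]
```

View pics/scene1.png

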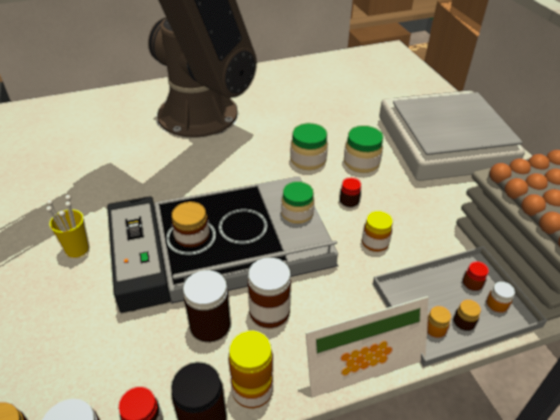

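View pics/side1.png

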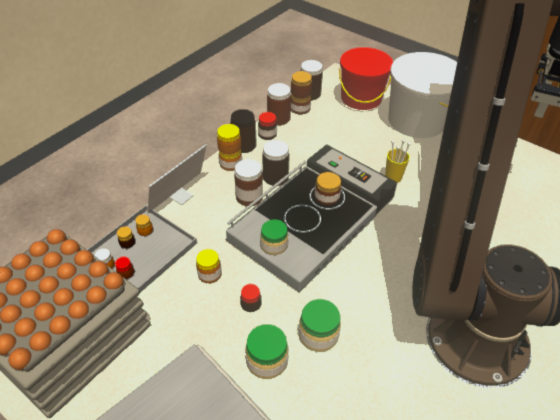

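The scene shows three green-lidded pale jars at (307,148), (361,148) and (296,204). The first two are larger and stand on the table; the one at (296,204) is smaller and stands on the bare steel left end of the plate, so it fits. The pod is at (135,250) with the wheel at about (132,226). I'll confirm in an enlarged crop.

```bash
python3 - <<'E'
import cv2
a=cv2.imread("pics/scene1.png")[165:315,100:345];b=cv2.imread("pics/side1.png")[140:285,220:410]
cv2.imwrite("pics/c1.png",cv2.resize(a,None,fx=3.2,fy=3.2,interpolation=2))
cv2.imwrite("pics/c2.png",cv2.resize(b,None,fx=4,fy=4,interpolation=2))
E
```

```text
(no output)
```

View pics/c1.png

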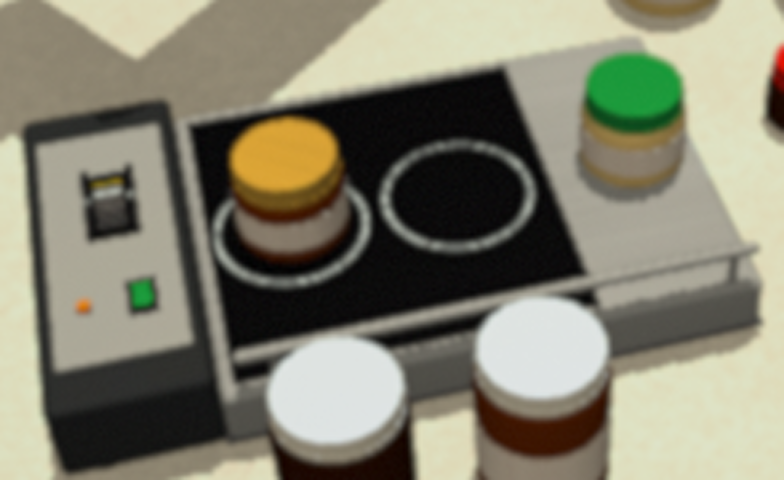

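View pics/c2.png

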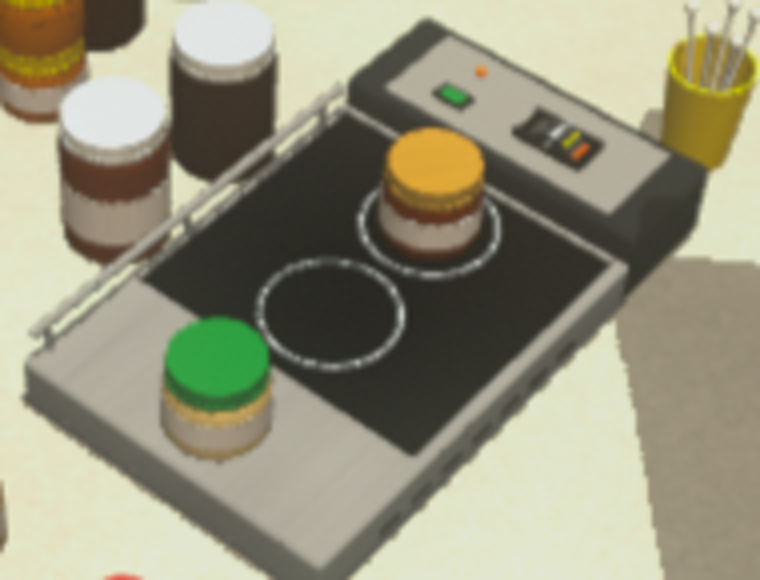

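```bash
cat > fit.py <<'E'
from h import *
from scipy.optimize import least_squares
C={n:capture(n) for n in("scene","side")}
O=[("scene",(0,50,50),(243.1,225.6)),("scene",(0,-62,50),(191.3,236.9)),("scene",(130,220,50),(336.6,255.6)),("scene",(-130,220,50),(300,176.9)),
("side",(0,50,50),(302.75,218.25)),("side",(0,-62,50),(327.5,195)),("side",(130,220,50),(227,232)),("side",(-130,220,50),(300,283)),("side",(-130,-125,50),(377,205.5))]
def W(p,v):
    c,s=np.cos(p[2]),np.sin(p[2]);v=np.array(v)/1000;return np.array([p[0]+c*v[0]-s*v[1],p[1]+s*v[0]+c*v[1],v[2]])
f=lambda p:np.concatenate([proj(C[n],W(p,v))-u for n,v,u in O])
r=least_squares(f,[.6,-.2,0],loss="soft_l1");p=r.x;print(p,np.degrees(p[2]));print(f(p).reshape(-1,2).round(1).tolist())
def tri(uv):
    A=[];b=[]
    for n,u in uv.items():
        o,d=ray(C[n],u);d/=np.linalg.norm(d);P=np.eye(3)-np.outer(d,d);A.append(P);b.append(P@o)
    return np.linalg.solve(sum(A),sum(b))
j=tri({"scene":(298.4,192.5),"side":(274.5,228.8)});print("jar lid",j,at(C["scene"],(298.4,192.5),.116),at(C["side"],(274.5,228.8),.116))
w=W(p,(-30,-172,84));ring=W(p,(0,50,50));print("wheel",w,[proj(C[n],w).round(1) for n in C],"ring",ring)
d=ring-j;print("push dir deg",np.degrees(np.arctan2(d[1],d[0])),np.hypot(*d[:2]))
E
python3 fit.py
```

```text
[ 0.53257037 -0.06667392 -0.0526596 ] -3.0171731025824466
[[-0.5, -0.3], [-0.7, -1.3], [2.2, -2.8], [-0.5, -2.5], [-0.5, -0.9], [-0.4, 0.5], [-2.5, -3.2], [-0.6, -1.6], [0.6, -0.1]]
jar lid [0.53692998 0.10649991 0.1110466 ] [0.54356091 0.10556653 0.116     ] [0.53351195 0.10819818 0.116     ]
wheel [ 0.49355869 -0.23685644  0.084     ] [array([133. , 224.5]), array([359.5, 171.8])] ring [ 0.53520213 -0.01674323  0.05      ]
push dir deg -90.80322270842856 0.12325525029345594
```

The crop confirms it: the small pale jar with the green lid, on the bare steel, is the set_jar (lid triangulates to z 0.111, given 0.116). The wheel looks to be at the white bar. I'll turn to yaw −93° and fly over the wheel to check.

```bash
cat >> h.py <<'E'
def plan(tgt,yaw,n,nt):
    s=get_state();p=np.array(s["tcp_pos"]);y=s["eef_rot"][2];dy=(yaw-y+180)%360-180;st=(np.array(tgt)-p)/n
    for i in range(n):
        a=np.radians(y);R=np.array([[np.cos(a),np.sin(a),0],[np.sin(a),-np.cos(a),0],[0,0,-1]])
        t=-dy/nt if i<nt else 0;y-=t;print((R.T@st*100).round(2).tolist(),round(t,2))
E
python3 - <<'E'
from h import *
plan([.44,-.24,.25],-93,10,7)
c=capture("wrist");print(np.round(c["hand_eye"],3).tolist())
E
```

```text
[-3.66, 3.33, -0.23] -10.36
[-4.2, 2.61, -0.23] -10.36
[-4.6, 1.82, -0.23] -10.36
[-4.85, 0.96, -0.23] -10.36
[-4.94, 0.07, -0.23] -10.36
[-4.88, -0.82, -0.23] -10.36
[-4.65, -1.68, -0.23] -10.36
[-4.27, -2.49, -0.23] 0
[-4.27, -2.49, -0.23] 0
[-4.27, -2.49, -0.23] 0
[[0.001, -0.954, -0.298, 0.081], [1.0, 0.001, -0.002, 0.0], [0.002, -0.298, 0.954, -0.157], [0.0, 0.0, 0.0, 1.0]]
```

Call:
jog_arm:
  moves:
    - [[-3.7,3.3,-0.2],-10.4,0]
    - [[-4.2,2.6,-0.2],-10.4,0]
    - [[-4.6,1.8,-0.2],-10.4,0]
    - [[-4.9,1.0,-0.2],-10.3,0]
    - [[-4.9,0.1,-0.2],-10.3,0]
    - [[-4.9,-0.8,-0.2],-10.3,0]
    - [[-4.7,-1.7,-0.2],-10.4,0]
    - [[-4.3,-2.5,-0.2],0,0]
    - [[-4.3,-2.5,-0.2],0,0]
    - [[-4.3,-2.5,-0.2],0,0]
    - [[0,0,0],0,0]
    - [[0,0,0],0,0]

```text
time_s: 2.25
tcp_pos: [0.4404, -0.2382, 0.2466]
eef_rot: [180.0, -0.0, -93.0]
contact_force: [-0.3, -1.1, 0.6]
gripper_width: 0.0008
gripper_force: 0.0
```

```bash
cat >> h.py <<'E'
from scipy.spatial.transform import Rotation
def wrist():
    s=get_state();c=capture("wrist");T=np.eye(4);T[:3,:3]=Rotation.from_euler("xyz",s["eef_rot"],degrees=True).as_matrix();T[:3,3]=s["tcp_pos"]
    c["world_from_camera"]=T@np.array(c["hand_eye"]);return s,c
E
python3 - <<'E'
from h import *
s,c=wrist();print(s["time_s"],s["tcp_pos"],s["eef_rot"],s["contact_force"],s["gripper_width"])
print(proj(c,[.4936,-.2369,.084]),[proj(c,p) for p in((.455,-.238,.08),)])
u=proj(c,[.4936,-.2369,.084]).astype(int);a=c["pixels"];cv2.imwrite("pics/w1.png",a)
k=a[max(0,u[1]-75):u[1]+75,max(0,u[0]-100):u[0]+100];print(u,k.shape);cv2.imwrite("pics/w1c.png",cv2.resize(k,None,fx=3.9,fy=3.9,interpolation=2))
E
```

```text
2.25 [ 0.44041473 -0.23817515  0.2465873 ] [ 1.79996034e+02 -2.00564835e-03 -9.29625049e+01] [-0.30122016 -1.12694366  0.61055882] 0.000797041670437228
[221.61568258 187.77119534] [array([265.47186568, 183.28429289])]
[221 187] (150, 200, 3)
```

View pics/w1c.png

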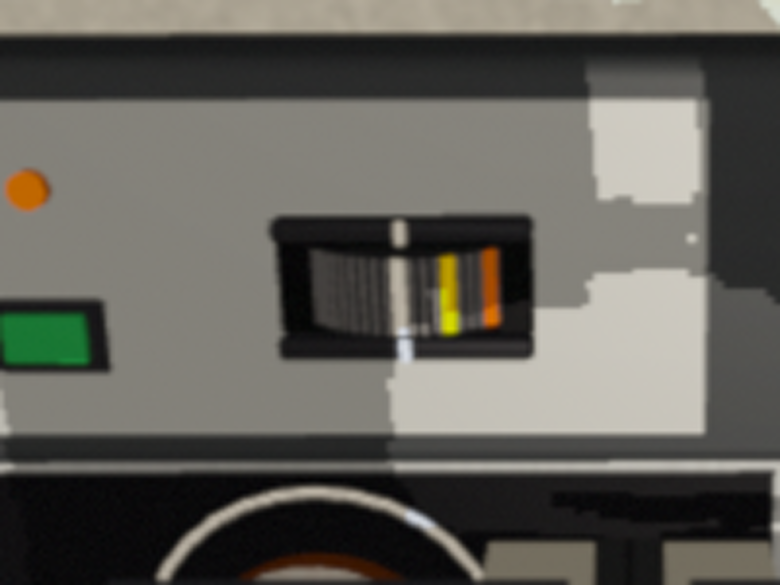

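The white bar is at the index line (crop 400,292), so the wheel is in the first setting and the target is yellow. Next I'll look over the jar.

Call:
jog_arm:
  moves:
    - [[-4.9,-0.95,0],0,4]
    - [[-4.9,-0.95,0],0,4]
    - [[-4.9,-0.95,0],0,4]
    - [[-4.9,-0.95,0],0,4]
    - [[-4.9,-0.95,0],0,4]
    - [[-4.9,-0.95,0],0,4]
    - [[-4.9,-0.95,0],0,4]
    - [[-4.9,-0.95,0],0,4]
    - [[0,0,0],0,4]
    - [[0,0,0],0,4]

```text
time_s: 3.55
tcp_pos: [0.537, 0.1481, 0.2462]
eef_rot: [180.0, -0.0, -93.1]
contact_force: [-0.2, -0.6, -0.3]
gripper_width: 0.0398
gripper_force: 0.0
```

```bash
python3 - <<'E'
from h import *
s,c=wrist();print(s["time_s"],s["tcp_pos"],s["eef_rot"],s["contact_force"],s["gripper_width"])
a=c["pixels"];cv2.imwrite("pics/w2.png",a)
print("pred jar lid",proj(c,[.537,.107,.116]),"ring",proj(c,[.5352,-.0167,.05]))
for r in regions_of(c,"set_jar"):
    m=r["pixels"].astype(np.uint8);print(r["confidence"],r["pixel"],cv2.boundingRect(m))
hsv=cv2.cvtColor(a,cv2.COLOR_BGR2HSV);m=cv2.inRange(hsv,(50,120,40),(80,255,255))
cs=max(cv2.findContours(m,0,2)[0],key=cv2.contourArea);(x,y),r=cv2.minEnclosingCircle(cs);print("green",x,y,r,cv2.boundingRect(cs),at(c,(x,y),.11))
E
```

```text
3.55 [0.53696505 0.14812173 0.24620279] [ 1.79956675e+02 -3.39139714e-02 -9.30680604e+01] [-0.23136274 -0.57798756 -0.33269739] 0.03980969655274674
pred jar lid [278.8213618  141.58346299] ring [273.38097506 -18.31597997]
0.89 [511.1, 230.8] (447, 182, 113, 111)
0.61 [277.6, 137.5] (238, 92, 87, 91)
green 525.7879638671875 246.84768676757812 49.833160400390625 (477, 201, 83, 94) [0.33264504 0.20775392 0.11      ]
```

View pics/w2.png

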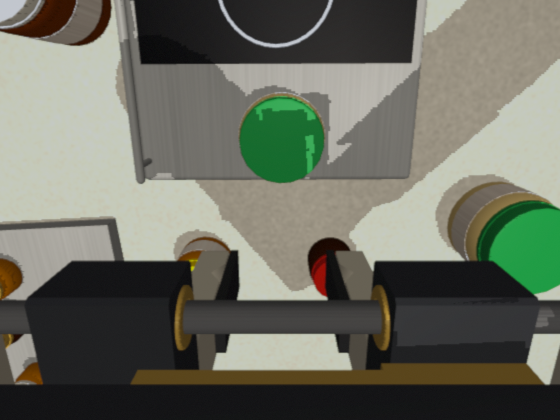

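The picture shows the set_jar lid at (282,139), close to the plate's left edge (row 180), the free ring at top centre, the red-lidded small jar at (328,275) and the gold jar at (205,255), partly under the fingers. I'll check clearance.

```bash
sed -i '/^w=W/,$d' fit.py; cat >> fit.py <<'E'
s,c=wrist()
a=c["pixels"]
print("jar by wrist",at(c,(281.5,139),.116),"edge",at(c,(281,180),.05),"ring bottom",at(c,(277,46),.05),"pred",W(p,(0,99,50)))
for n in C:
    for t in("small_jar","gold_jar"):
        for r in regions_of(C[n],t)[:3]:print(n,t,round(r["confidence"],2),np.round(r["pixel"]),at(C[n],r["pixel"],.04).round(3))
print("small wrist",at(c,(322,275),.058),"gold",at(c,(205,262),.05))
E
python3 fit.py
```

```text
[ 0.53257037 -0.06667392 -0.0526596 ] -3.0171731025824466
[[-0.5, -0.3], [-0.7, -1.3], [2.2, -2.8], [-0.5, -2.5], [-0.5, -0.9], [-0.4, 0.5], [-2.5, -3.2], [-0.6, -1.6], [0.6, -0.1]]
jar lid [0.53692998 0.10649991 0.1110466 ] [0.54356091 0.10556653 0.116     ] [0.53351195 0.10819818 0.116     ]
jar by wrist [0.53497384 0.10513069 0.116     ] edge [0.53816422 0.15316665 0.05      ] ring bottom [0.53514245 0.03292592 0.05      ] pred [0.53778126 0.03218885 0.05      ]
scene small_jar 0.89 [351. 192.] [0.502 0.254 0.04 ]
scene gold_jar 0.95 [379. 230.] [0.634 0.258 0.04 ]
scene gold_jar 0.23 [188. 224.] [ 0.484 -0.125  0.04 ]
side small_jar 0.64 [252. 297.] [0.482 0.262 0.04 ]
side small_jar 0.16 [209. 264.] [0.631 0.253 0.04 ]
side gold_jar 0.64 [209. 266.] [0.629 0.257 0.04 ]
side gold_jar 0.59 [316. 218.] [ 0.51  -0.046  0.04 ]
side gold_jar 0.53 [274. 234.] [0.564 0.071 0.04 ]
small wrist [0.50145891 0.25339775 0.058     ] gold [0.62166438 0.23624116 0.05      ]
```

Call:
jog_arm:
  moves:
    - [[-1.2,0.2,0],-3,4]
    - [[0,0,3],0,4]
    - [[0,0,4],0,4]
    - [[0,0,4],0,4]
    - [[0,0,3],0,4]
    - [[0,0,2],0,4]
    - [[0,0,1.1],0,4]
    - [[0,0,0],0,4]
    - [[0,0,0],0,4]

```text
time_s: 5.12
tcp_pos: [0.5362, 0.1617, 0.0764]
eef_rot: [-179.9, 0.0, -90.0]
contact_force: [0.3, 1.1, 0.2]
gripper_width: 0.0397
gripper_force: 0.0
```

Call:
jog_arm:
  moves:
    - [[0.6,0,0],0,4]
    - [[0.4,0,0],0,4]
    - [[0.3,0,0],0,4]
    - [[0.3,0,0],0,4]
    - [[0.4,0,0],0,4]
    - [[0.5,0,0],0,4]
    - [[0.6,0,0],0,4]
    - [[0.6,0,0],0,4]
    - [[0.6,0,0],0,4]
    - [[0.6,0,0],0,4]
    - [[0.6,0,0],0,4]
    - [[0.6,0,0],0,4]

```text
time_s: 6.62
tcp_pos: [0.5358, 0.1, 0.0757]
eef_rot: [-180.0, 0.0, -90.0]
contact_force: [0.2, 5.0, 2.7]
gripper_width: 0.0399
gripper_force: 2.0
```

Call:
jog_arm:
  moves:
    - [[0.6,0,0],0,4]
    - [[0.6,0,0],0,4]
    - [[0.6,0,0],0,4]
    - [[0.6,0,0],0,4]
    - [[0.6,0,0],0,4]
    - [[0.6,0,0],0,4]
    - [[0.6,0,0],0,4]
    - [[0.6,0,0],0,4]
    - [[0.6,0,0],0,4]
    - [[0.4,0,0],0,4]
    - [[0.2,0,0],0,4]
    - [[0,0,0],0,4]

```text
time_s: 8.12
tcp_pos: [0.5355, 0.0399, 0.0754]
eef_rot: [180.0, -0.0, -90.0]
contact_force: [0.5, 2.1, 1.7]
gripper_width: 0.04
gripper_force: 1.3
```

```bash
python3 - <<'E'
from h import *
s,c=wrist();print(s["time_s"],s["tcp_pos"],s["contact_force"])
a=c["pixels"];hsv=cv2.cvtColor(a,cv2.COLOR_BGR2HSV);m=cv2.inRange(hsv,(50,120,30),(80,255,255))
for k in cv2.findContours(m,0,2)[0]:
    if cv2.contourArea(k)>1500:
        b=cv2.boundingRect(k);(x,y),r=cv2.minEnclosingCircle(k);print("green",x,y,r,b,at(c,(x,y),.116))
print("ring",proj(c,[.5352,-.0167,.05]))
d=capture("side")
import numpy as np
cv2.imwrite("pics/w3.png",np.hstack([cv2.resize(a,(400,300)),cv2.resize(d["pixels"][150:270,220:380],(400,300))]))
E
```

```text
8.125 [0.5354748  0.03987876 0.07543889] [0.5362731  2.05846055 1.73795873]
green 282.0 209.5 99.1023178100586 (183, 112, 199, 188) [ 0.53534706 -0.00250576  0.116     ]
ring [282.28552779 139.22473007]
```

View pics/w3.png

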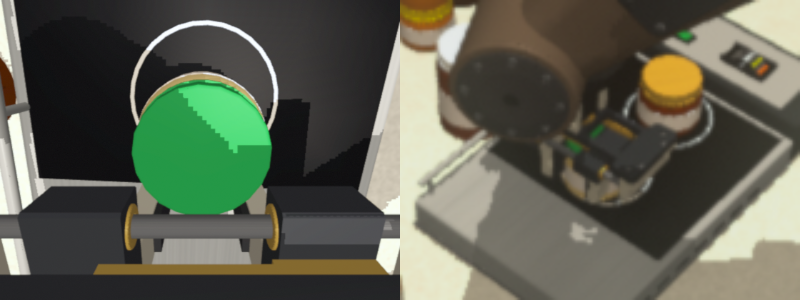

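Wrist view shows the jar upright between both fingertips, centred on the ring laterally, with about 16 mm still to go. I'll finish the push and back off.

Call:
jog_arm:
  moves:
    - [[0.3,0,0],0,4]
    - [[0.4,0,0],0,4]
    - [[0.4,0,0],0,4]
    - [[0.3,0,0],0,4]
    - [[0.2,0,0],0,4]
    - [[0,0,0],0,4]
    - [[-0.4,0,0],0,4]
    - [[-1.2,0,0],0,4]
    - [[-2,0,0],0,4]
    - [[0,0,-3],0,4]
    - [[0,0,-6],0,4]
    - [[0,0,-6],0,4]

```text
time_s: 9.72
tcp_pos: [0.5352, 0.0615, 0.2271]
eef_rot: [180.0, -0.0, -90.0]
contact_force: [2.1, -0.1, -0.6]
gripper_width: 0.0402
gripper_force: 0.0
```

```bash
python3 - <<'E'
from h import *
s,c=wrist();print(s["time_s"],s["tcp_pos"],s["eef_rot"],s["contact_force"])
a=c["pixels"];hsv=cv2.cvtColor(a,cv2.COLOR_BGR2HSV);m=cv2.inRange(hsv,(50,120,30),(80,255,255))
for k in cv2.findContours(m,0,2)[0]:
    if cv2.contourArea(k)>1500:
        (x,y),r=cv2.minEnclosingCircle(k);print("green",x,y,r,at(c,(x,y),.116))
print("ring",proj(c,[.5352,-.0167,.05]))
cv2.imwrite("pics/w4.png",a)
E
```

```text
9.725 [0.53522169 0.06147487 0.2270799 ] [ 1.79951695e+02 -3.07321343e-02 -8.99510673e+01] [ 2.11964932 -0.08543263 -0.64262138]
green 282.0595703125 91.2771987915039 49.536376953125 [ 0.53508189 -0.01652354  0.116     ]
ring [281.85678907  90.29479166]
```

View pics/w4.png

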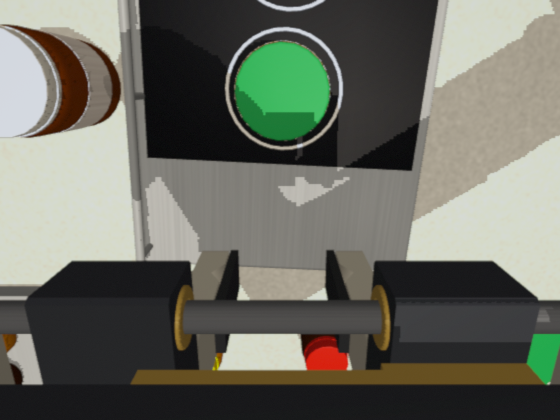

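The jar stands centred in the ring (lid at 282,91; ring centre predicted 282,90). Now the wheel: close the fingers and fly above it.

Call:
jog_arm:
  moves:
    - [[4.0,0.7,0],3,0]
    - [[5.2,0.6,0],0,0]
    - [[5.2,0.6,0],0,0]
    - [[5.2,0.6,0],0,0]
    - [[5.2,0.5,0],0,0]
    - [[5.0,0.4,0],0,0]
    - [[0,0,0],0,0]
    - [[0,0,3],0,0]
    - [[0,0,3],0,0]
    - [[0,0,3],0,0]
    - [[0,0,0],0,0]
    - [[0,0,0],0,0]

```text
time_s: 11.28
tcp_pos: [0.4892, -0.2353, 0.1367]
eef_rot: [-179.9, -0.0, -92.9]
contact_force: [0.8, -0.6, -0.1]
gripper_width: 0.0002
gripper_force: 0.0
```

```bash
python3 - <<'E'
from h import *
c=capture("wrist");T=np.eye(4);T[:3,:3]=Rotation.from_euler("xyz",[179.996,-.002,-92.9625],degrees=True).as_matrix();T[:3,3]=[.44041,-.23818,.24659]
c["world_from_camera"]=T@np.array(c["hand_eye"]);print(at(c,(223.6,186.9),.084))
s=get_state();print(s["time_s"],s["tcp_pos"],s["eef_rot"],s["contact_force"])
E
```

```text
[ 0.49177244 -0.23760383  0.084     ]
11.325 [ 0.48928829 -0.23555404  0.13696912] [-1.79888809e+02 -2.71548250e-02 -9.29550517e+01] [ 0.34391694 -0.78498836  0.19934659]
```

Call:
jog_arm:
  moves:
    - [[0.15,0.28,1.5],0,0]
    - [[0,0,2],0,0]
    - [[0,0,1],0,0]
    - [[0,0,0.3],0,0]
    - [[0,0,0.1],0,0]
    - [[0,0,0.1],0,0]
    - [[0,0,0.1],0,0]
    - [[0,0,0],0,0]
    - [[0,0,0],0,0]

```text
time_s: 12.45
tcp_pos: [0.4853, -0.2373, 0.0847]
eef_rot: [-180.0, -0.0, -93.0]
contact_force: [0.2, -0.7, -0.1]
gripper_width: 0.0003
gripper_force: 0.0
```

Call:
jog_arm:
  moves:
    - [[0,0,0.1],0,0]
    - [[0,0,0.05],0,0]
    - [[0,0,0],0,0]

```text
time_s: 12.82
tcp_pos: [0.4856, -0.2374, 0.0838]
eef_rot: [-179.9, -0.0, -93.0]
contact_force: [-0.7, 2.0, 6.2]
gripper_width: 0.0002
gripper_force: 3.5
```

Call:
jog_arm:
  moves:
    - [[0,0,0.03],0,0]
    - [[0,-0.1,0],0,0]
    - [[0,-0.1,0],0,0]
    - [[0,-0.1,0],0,0]
    - [[0,-0.1,0],0,0]
    - [[0,0,0],0,0]

```text
time_s: 13.58
tcp_pos: [0.4908, -0.2377, 0.0842]
eef_rot: [-179.8, -0.0, -93.0]
contact_force: [-0.3, 1.8, 8.8]
gripper_width: 0.0003
gripper_force: 4.3
```

Call:
jog_arm:
  moves:
    - [[0,-0.1,0],0,0]
    - [[0,-0.1,0],0,0]
    - [[0,-0.1,0],0,0]

```text
time_s: 13.95
tcp_pos: [0.4939, -0.2379, 0.0842]
eef_rot: [-179.8, -0.0, -93.0]
contact_force: [-0.4, 0.9, 8.0]
gripper_width: 0.0005
gripper_force: 4.2
```

Call:
jog_arm:
  moves:
    - [[0,-0.1,0],0,0]
    - [[0,-0.1,0],0,0]
    - [[0,-0.1,0],0,0]
    - [[0,0,0],0,0]

```text
time_s: 14.45
tcp_pos: [0.4967, -0.238, 0.0841]
eef_rot: [-179.8, -0.0, -93.0]
contact_force: [-0.1, 0.9, 8.3]
gripper_width: 0.0006
gripper_force: 4.2
```

Call:
jog_arm:
  moves:
    - [[0,0,-0.3],0,0]
    - [[0,0,-1],0,0]
    - [[0,0,-3],0,0]
    - [[0,0,-5],0,0]
    - [[0,2.5,-5],0,0]
    - [[0,3.5,-2],0,0]
    - [[0,0,0],0,0]
    - [[0,0,0],0,0]

```text
time_s: 15.45
tcp_pos: [0.4352, -0.2347, 0.246]
eef_rot: [-180.0, 0.0, -93.0]
contact_force: [-0.5, 0.0, 0.0]
gripper_width: 0.0003
gripper_force: 0.0
```

```bash
python3 - <<'E'
from h import *
s,c=wrist();print(s["time_s"],s["tcp_pos"],s["contact_force"])
u=proj(c,[.4925,-.2372,.084]).astype(int);print(u);a=c["pixels"]
k=cv2.resize(a[max(0,u[1]-40):u[1]+40,max(0,u[0]-55):u[0]+55],(550,400),interpolation=2)
d=capture("side")["pixels"][130:290,215:415];d=cv2.resize(d,(250,200))
o=np.zeros((400,800,3),np.uint8);o[:,:550]=k;o[:200,550:]=d;cv2.imwrite("pics/w5.png",o)
E
```

```text
15.45 [ 0.4351906  -0.2346541   0.24603201] [-0.51228304  0.00784131  0.00657718]
[216 183]
```

View pics/w5.png

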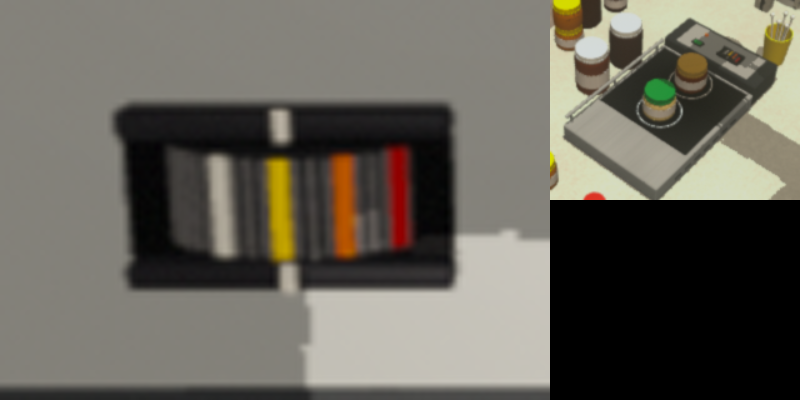

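The yellow bar is at the index line (crop 281,208). The jar stands in the free ring, the other jar and the cup are in place, and the robot touches nothing.

```bash
python3 -c "
from plant import *
print(close_job())"
```

```text
the job is handed in; nothing more can be done
None
```

The set honey jar stands centred in the empty white ring, and the thermostat wheel was rolled up one click, from white to yellow; the job was handed in at about 15.5 s of the 51 s, result not reported back.

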